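Set the tip-over tags on the foundry charge board

TASK

Each ingot bin on the charge board has a hinged tag in front of it: flip the tags with a push of the fingertips so that only the full bins, those piled to the rim or above, show the disc face (flap leaning towards its bin), and the part-used and empty bins show the plain face (flap leaning away from its bin). Some tags may be right already. Push gently and do not lift, carry or shift the tags' feet, the bins, or the crucible, ingot and brush lying beside them.

Things in the scene. Friction and masses are not known exactly. Their poses are not given: they have to be found in the camera images.
- board: fixed steel charge board, plate 330 x 660 x 6 mm on the bench, origin at the centre of its underside, x axis from the tags to the bins. The row of four tags stands 100 mm before its centre, the row of bins 70 mm behind it, in four places 125 mm apart; tags and bins stand on the plate, 6 mm above the bench
- tag_a: hinged tag, loose, about 1 kg, in the board's front channel before its own bin. Origin: centre of the foot's underside; x axis to its bin, z up. Foot 80 x 80 x 16 mm; two bracket cheeks, outer faces y = +/-37 mm, 61 mm high; hinge pin along y, 42 mm above the origin. A finger kept 65 mm or more above the origin clears the bracket. Flap's disc face bears a 38 mm round disc, the other is plain
- tag_b: hinged tag 'b', exactly like tag_a, same frame and sizes
- tag_c: hinged tag 'c', exactly like tag_a, same frame and sizes
- tag_d: hinged tag 'd', exactly like tag_a, same frame and sizes
- flap_a (a joint): flap angle of tag_a, rad: 0 upright, +0.70 leaning on its stop towards its bin (disc face shows: full), -0.70 leaning on its stop away from the bin, to the board's front (plain face shows: not full). Flap: about 50 g, turns with under 1 N. Once 15 degrees past upright it falls by itself to the other stop within 1 s
- flap_b (a joint): flap angle of tag_b, rad: 0 upright, +0.70 leaning on its stop towards its bin (disc face shows: full), -0.70 leaning on its stop away from the bin, to the board's front (plain face shows: not full).
- flap_c (a joint): flap angle of tag_c, rad: 0 upright, +0.70 leaning on its stop towards its bin (disc face shows: full), -0.70 leaning on its stop away from the bin, to the board's front (plain face shows: not full).
- flap_d (a joint): flap angle of tag_d, rad: 0 upright, +0.70 leaning on its stop towards its bin (disc face shows: full), -0.70 leaning on its stop away from the bin, to the board's front (plain face shows: not full).
- edge_a (a point): middle of the rolled free edge (6 mm thick) of tag_a's flap, a sheet 60 mm wide, 60 mm from pin to edge. At rest the edge is 39 mm ahead of or behind the pin and 88 mm above the tag's origin, with open space under it. To flip: fingertip beside the edge on the side it leans to, 10 to 20 mm under its top, push across, rising with the edge, till well past upright
- edge_b (a point): middle of the free edge of tag_b's flap, as edge_a
- edge_c (a point): middle of the free edge of tag_c's flap, as edge_a
- edge_d (a point): middle of the free edge of tag_d's flap, as edge_a
- bin_full_1: sheet-steel bin 150 x 104 x 60 mm high (x, y, z), loose, origin at the centre of its underside, standing on the board behind its own tag: bin origin 170 mm from the tag's, bin front wall 95 mm behind the hinge pin; full: small aluminium ingots piled above the rim, to 82 mm above the origin
- bin_full_2: bin like bin_full_1, also full: ingots piled above the rim, to 82 mm above the origin
- bin_part: same bin, part used: only three ingots, one layer 23 mm high on its floor; not full
- bin_empty: same bin, empty; not full
- crucible: bystander: small black crucible, 66 mm across the mouth, 75 mm high, standing on the left (+y) end of the board; origin at the centre of its underside
- spare_ingot: bystander: loose aluminium ingot 30 x 86 x 20 mm on the right (-y) end of the board, level with the tags; origin at the centre of its underside
- wire_brush: bystander: brush 170 mm long lying along the board's x on its right (-y) end, level with the bins
There are look-alikes about, which are no part of the job. Leave any brown look-alike of the tag_d alone.

How it is judged (in metres and radians):
At the end, for the whole second after the job is handed in: Flaps before the two full bins lean to their bins (above 0.6 rad), flaps before the part-used and empty bins lean away (below -0.6 rad), all at rest; tag feet upright (0.05 rad), feet and bins within 15 mm of their start, crucible, ingot and brush within 20 mm ((((horizontal distance between tag_a and bin_full_1 below 0.19 m or horizontal distance between tag_a and bin_full_2 below 0.19 m) and value of joint flap_a above 0.6 rad) or ((horizontal distance between tag_a and bin_part below 0.19 m or horizontal distance between tag_a and bin_empty below 0.19 m) and value of joint flap_a below -0.6 rad)) and distance of each of tag_a, tag_b, tag_c, tag_d, bin_full_1, bin_full_2, bin_part, bin_empty from where it was at the start of the episode below 0.015 m and angle between each of tag_a, tag_b, tag_c, tag_d's own z axis and vertical below 0.05 rad and velocity of joint flap_a between -0.1 and 0.1 rad/s and linear speed of each of tag_a, tag_b, tag_c, tag_d below 0.02 m/s and (((horizontal distance between tag_b and bin_full_1 below 0.19 m or horizontal distance between tag_b and bin_full_2 below 0.19 m) and value of joint flap_b above 0.6 rad) or ((horizontal distance between tag_b and bin_part below 0.19 m or horizontal distance between tag_b and bin_empty below 0.19 m) and value of joint flap_b below -0.6 rad)) and velocity of joint flap_b between -0.1 and 0.1 rad/s and (((horizontal distance between tag_c and bin_full_1 below 0.19 m or horizontal distance between tag_c and bin_full_2 below 0.19 m) and value of joint flap_c above 0.6 rad) or ((horizontal distance between tag_c and bin_part below 0.19 m or horizontal distance between tag_c and bin_empty below 0.19 m) and value of joint flap_c below -0.6 rad)) and velocity of joint flap_c between -0.1 and 0.1 rad/s and (((horizontal distance between tag_d and bin_full_1 below 0.19 m or horizontal distance between tag_d and bin_full_2 below 0.19 m) and value of joint flap_d above 0.6 rad) or ((horizontal distance between tag_d and bin_part below 0.19 m or horizontal distance between tag_d and bin_empty below 0.19 m) and value of joint flap_d below -0.6 rad)) and velocity of joint flap_d between -0.1 and 0.1 rad/s and distance of each of crucible, spare_ingot, wire_brush from where it was at the start of the episode below 0.02 m); the robot touches nothing.
It fails at once if a tag's foot is lifted, carried or shifted by more than 15 mm (distance of any of tag_a, tag_b, tag_c, tag_d from where it was at the start of the episode above 0.015 m).
It fails at once if a bin is shifted by more than 15 mm (distance of any of bin_full_1, bin_full_2, bin_part, bin_empty from where it was at the start of the episode above 0.015 m).
It fails at once if the crucible, spare ingot or brush is moved by more than 20 mm (distance of any of crucible, spare_ingot, wire_brush from where it was at the start of the episode above 0.02 m).
It fails at once if a tag is pressed or squeezed with more than 20 N (contact force between the fingers and tag_a above 20 N or contact force between the fingers and tag_b above 20 N or contact force between the fingers and tag_c above 20 N or contact force between the fingers and tag_d above 20 N).
It also fails if it takes over 61 s, if anything falls off the work surface, if the arm or the gripper's body presses on something with over 40 N, if the wrist force passes 120 N, or if a joint passes its speed limit or range.

ROBOT

A 6-joint arm with a two-finger parallel gripper is mounted at the origin on the work surface. World frame = base frame: x ahead of the robot, y to its left, z up, the work surface at z = 0. Lengths are in mm, angles in rad, forces in N, time in s.
With the tool pointing down it reaches from about 400 to 925 mm from the base axis. Payload 12.5 kg.
Tool frame: the origin (TCP) lies at the very end of the fingers, on their centre line; the grasp point (between the pads) lies 19 mm behind it; z points along the fingers, y is the direction in which the jaws open and shut (so a half turn about z gives the same grasp; the last joint's range is limited). The gripper opens to 95 mm and grips with 3 to 60 N. Pads are 20 mm wide; open, the fingers measure 119 mm over their backs; the gripper's body (75 mm by 180 mm) begins 59 mm behind the grasp point.
Start: joints at [-1.392, 0.491, 1.559, -0, 1.092, -0.106], TCP at [175.626, -599.835, 214.661] pointing down, gripper open.
Joint ranges: [-3.1, 3.1], [-0.84, 2.19], [0.05, 2.79], [-1.13, 4.28], [0.06, 2.93], [-2.69, 2.69]. Speed limits (rad/s): [2.22, 2.22, 2.79, 3.14, 3.14, 3.14].

INTERFACE

Orientations are given as [roll, pitch, yaw] about the fixed x, y, z axes, in that order (R = Rz(yaw) Ry(pitch) Rx(roll)).
In Python, from cell import env, read_camera, get_calibration gives the robot as it stands.
- The arm moves only by the tool arm_command, never from a script. Its argument "targets" is a list of rows, each a list of 3 entries, a list of its own where there are three numbers: the turn, a rotation vector about the tool's x, y, z in rad, then the shift along the tool's x, y, z in m, then the closure in counts, from 0 (fully open) to 255 (shut). In form: [[[rx, ry, rz], [tx, ty, tz], fingers], ...]. A call has 1 to 8 rows; each row is the pose to reach, as a shift and turn from the pose commanded when the call began, along the tool's axes at that moment; what a row does not reach only later rows make up. A row lasts 1/10 s, in which the tool goes at most 50 mm and 8.59 degrees, less where a joint would pass 70% of its speed; a pose out of reach is approached as far as the arm can. A call with a gripper value outside its range is refused whole. The fingers move at their own pace and stop on an object; the grip force is fixed at half the most. Time passes only in rows, so rows that repeat a pose let the fingers close. It gives the time, the measured TCP pose, the force and the opening at its end, in the units of the state.
- env.state(): the state, without advancing time (a new reading comes with each control period).
- read_camera(name): name is "scene" or "top"; returns (picture, depth): 384x512x3 uint8, blue, green, red; 384x512 float32, mm along the optical axis (not along the pixel's ray), 0 where there is no reading.
- get_calibration(name): a dict with "vfov" (degrees; the focal length in pixels is half the picture's height over the tangent of half this angle, whatever the lens; pixels are square), "cx", "cy" (the principal point, pixels), "world_from_camera" (4x4, takes a point from camera to world coordinates). Camera axes: x right, y down, z forward; pixel columns grow to the right and rows downward; lengths in mm; the calibration is good to about 2 mm. A picture is of the moment at which its call begins. get_calibration takes no time and is no camera call.
- env.job_done(): hands the job in, once; it reports no verdict.
The state is a dict: "t": time; "joints": joint angles; "qvel": joint speeds; "tau": joint torques, N m; "eef_pos": TCP position; "tcp_rot": TCP orientation; "ft_force": force on the tool from outside, world axes, zero at the start; "moment": the same for the moment, N m; "opening": opening from 0.0 (shut) to 1.0 (fully open).
Only numpy, scipy, OpenCV 4.12 (cv2) and the standard library are available. Lean on these libraries where they do the work, as an engineer would, in place of code of your own. Each camera call takes 0.05 s, during which the arm holds its last target.

## Working session

There is one attempt and no reset: what is moved stays moved. The work goes in short steps, Python scripts to look and compute and a tool call to move; the robot and the scene stay as the last step left them, time stands still between calls to the robot, and variables do not carry over. Pictures are saved under pics/ and viewed, and the job is handed in when it is done.

Besides the shell and the picture viewer there is one more tool, called after "Emit:" as name(argument=value, ...) on one line, values as JSON. arm_command: Moves the arm, as the interface text tells. Its arguments: {"type":"object","properties":{"targets":{"type":"array"}},"required":["targets"]}

```bash
mkdir -p pics; cat > look.py <<'E'
E
python3 - <<'E'
from cell import env, read_camera, get_calibration
import cv2,numpy as np
print(env.state())
for n in("scene","top"):
    p,d=read_camera(n); cv2.imwrite(f"pics/{n}0.png",cv2.resize(p,(768,576),interpolation=cv2.INTER_CUBIC)); np.savez(f"{n}0.npz",p=p,d=d)
    print(n,get_calibration(n))
E
```

```text
{'t': 0.0, 'joints': array([-1.39160714e+00,  4.91553762e-01,  1.55947316e+00, -2.48434030e-05,
        1.09173388e+00, -1.05598918e-01]), 'qvel': array([-2.92241085e-04,  9.31891995e-04,  1.58677422e-05, -1.21233048e-03,
       -3.17456188e-05, -5.91360799e-04]), 'tau': array([ 7.32027784e-04, -6.12633848e+01, -2.58179533e+01,  6.92996965e-02,
        4.82486759e-02, -1.01674470e-04]), 'eef_pos': array([ 175.56535613, -599.55794052,  214.05719994]), 'tcp_rot': array([-3.14042869e+00, -1.01215039e-04,  2.84799508e-01]), 'ft_force': array([ 0.18873793,  0.31102362, -0.54456421]), 'moment': array([ 0.03405585, -0.00844437, -0.02675615]), 'opening': 1.0000300746581479}
scene {'vfov': 50.49848570133464, 'cx': 258.6145135438926, 'cy': 189.4725974023977, 'world_from_camera': array([[ 4.82041147e-01,  6.11091636e-01, -6.27856150e-01,
         1.17721746e+03],
       [ 8.76086543e-01, -3.27660281e-01,  3.53710487e-01,
        -4.37726304e+02],
       [ 1.04259977e-02, -7.20559333e-01, -6.93314896e-01,
         7.99283010e+02],
       [ 0.00000000e+00,  0.00000000e+00,  0.00000000e+00,
         1.00000000e+00]])}
top {'vfov': 42.31743778312865, 'cx': 238.19564912221156, 'cy': 191.48511685389101, 'world_from_camera': array([[-1.84466301e-02, -9.95800323e-01,  8.96740734e-02,
         4.04562673e+02],
       [-9.99826455e-01,  1.81386125e-02, -4.24863743e-03,
        -3.74897978e+01],
       [ 2.60423125e-03, -8.97368839e-02, -9.95962103e-01,
         1.56480919e+03],
       [ 0.00000000e+00,  0.00000000e+00,  0.00000000e+00,
         1.00000000e+00]])}
```

View pics/scene0.png

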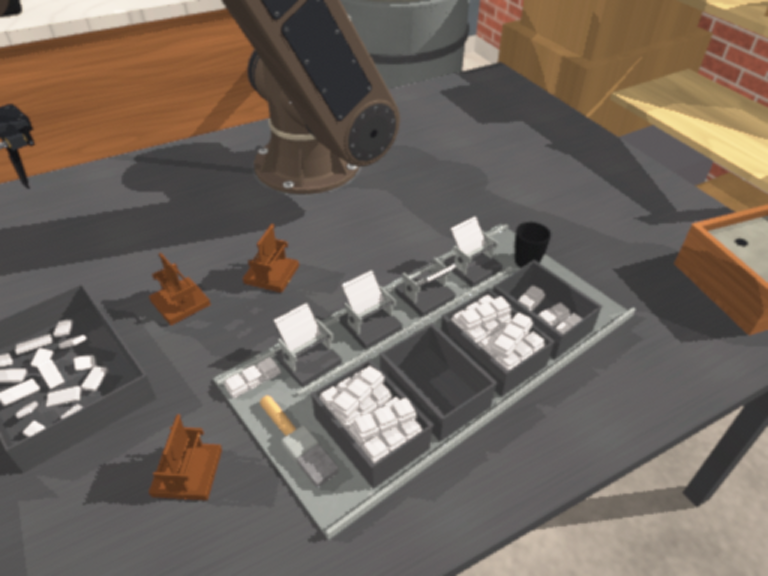

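View pics/top0.png

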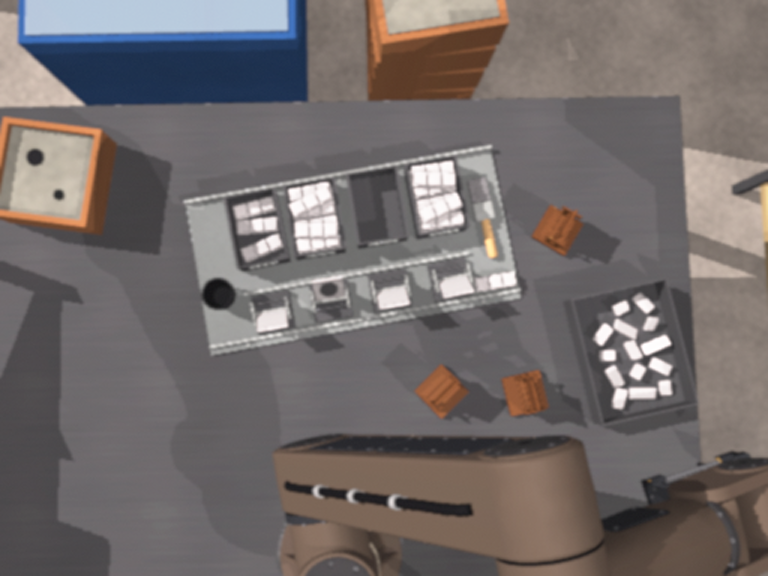

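The scene view shows a row of bins: full, empty, full and part-used from right to left, or −y to +y. The tags before them lean in mixed directions, and brown look-alikes stand off the board. The top view, at about (270,312), (330,290), (392,292) and (455,280), shows the second tag from +y with its dark disc, while the others look plain. Next I'll measure.

```bash
cat > h.py <<'E'
import numpy as np
from cell import get_calibration
def cloud(n,d):
    c=get_calibration(n); f=192/np.tan(np.radians(c['vfov']/2))
    v,u=np.mgrid[:384,:512]
    P=np.stack([(u-c['cx'])/f*d,(v-c['cy'])/f*d,d,np.ones_like(d)],-1)@c['world_from_camera'].T
    P=P[...,:3]; P[d==0]=np.nan; return P
E
python3 - <<'E'
import numpy as np,cv2
from h import *
D=np.load('top0.npz');P=cloud('top',D['d']);img=D['p']
# corners picked (in 768x576 px), /1.5
for px in [(185,203),(495,149),(521,296),(212,354)]:
    u,v=int(px[0]/1.5),int(px[1]/1.5); print(px,P[v-1:v+2,u-1:u+2].reshape(-1,3).round(0)[4], img[v,u])
for px in [(270,318),(330,290),(392,294),(455,282),(437,195),(376,205),(315,215),(255,215),(219,293),(220,250)]:
    u,v=int(px[0]/1.5),int(px[1]/1.5); print(px,P[v,u].round(0))
S=np.load('scene0.npz');Q=cloud('scene',S['d'])
for px in [(298,330),(363,295),(440,275),(468,237),(375,400),(440,380),(500,320)]:
    u,v=int(px[0]/1.5),int(px[1]/1.5); print('scene',px,Q[v,u].round(0))
c=img[90:245,110:360]; cv2.imwrite('pics/tc.png',cv2.resize(c,None,fx=3.2,fy=3.2,interpolation=cv2.INTER_CUBIC)[:600])
c=S['p'][130:260,130:380]; cv2.imwrite('pics/sc.png',cv2.resize(c,None,fx=3.2,fy=3.2,interpolation=cv2.INTER_CUBIC)[:600])
E
```

```text
(185, 203) [728. 315.  27.] [156 157 160]
(495, 149) [ 838. -344.    5.] [103 100 103]
(521, 296) [ 521. -387.    4.] [119 119 122]
(212, 354) [nan nan nan] [135 135 137]
(270, 318) [480. 133.  70.]
(330, 290) [535.  11.  77.]
(392, 294) [ 524. -113.   70.]
(455, 282) [ 547. -241.   66.]
(437, 195) [ 732. -213.   38.]
(376, 205) [721. -85.  10.]
(315, 215) [691.  40.  61.]
(255, 215) [700. 168.  24.]
(219, 293) [538. 244.  20.]
(220, 250) [631. 246.   8.]
scene (298, 330) [ 541. -244.   70.]
scene (363, 295) [ 520. -115.   72.]
scene (440, 275) [557.  12.  92.]
scene (468, 237) [476. 128.  70.]
scene (375, 400) [ 712. -194.   62.]
scene (440, 380) [695. -68.  10.]
scene (500, 320) [674.  56.  68.]
```

View pics/tc.png

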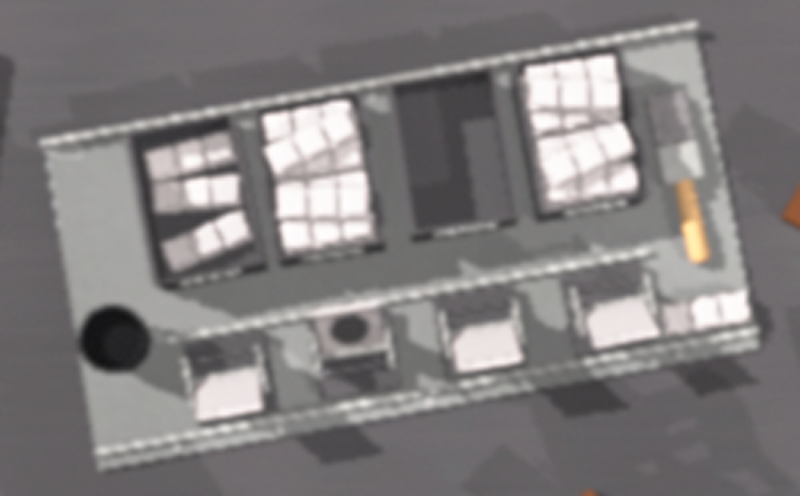

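View pics/sc.png

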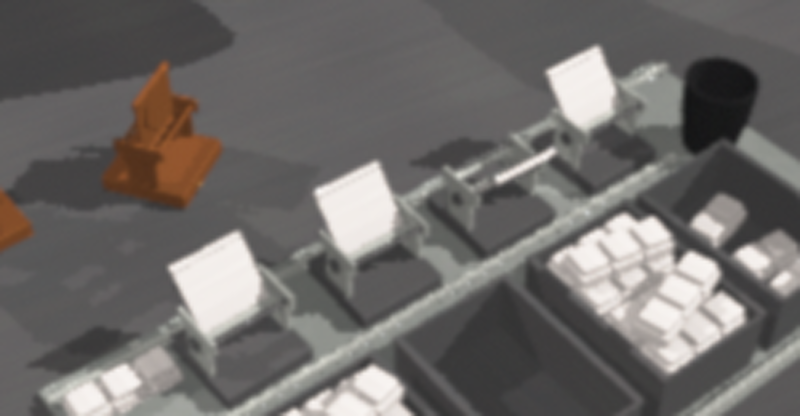

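States, from +y to −y:

| Bin | Tag shows | Result |
|---|---|---|
| Part-used | plain, leaning away | right |
| Full | disc, leaning to bin | right |
| Empty | plain, leaning away | right |
| Full (rightmost, by the spare ingot) | plain, leaning away | needs flipping |

I'll measure the rightmost tag.

```bash
python3 - <<'E'
import numpy as np,cv2
from h import *
D=np.load('top0.npz');P=cloud('top',D['d']);S=np.load('scene0.npz');Q=cloud('scene',S['d'])
# bins/flaps: white flap masks
cent={}
for n,im,C in(('top',D['p'],P),('scene',S['p'],Q)):
    m=((im.min(2)>195)).astype(np.uint8)
    k,l,st,ce=cv2.connectedComponentsWithStats(m)
    for i in range(1,k):
        if st[i,4]<60: continue
        q=C[l==i]; q=q[np.isfinite(q[:,2])]
        q=q[(q[:,2]>40)&(q[:,2]<110)]
        if len(q)<50: continue
        c=np.median(q,0)
        if not(430<c[0]<600 and -320<c[1]<250): continue
        A=q-q.mean(0); nrm=np.linalg.svd(A,full_matrices=False)[2][2]; nrm*=np.sign(nrm[2])
        r=cv2.minAreaRect(q[:,:2].astype(np.float32))
        print(n,ce[i].round(),st[i,4],'c',c.round(),'normal',nrm.round(2),'z',np.percentile(q[:,2],[1,99]).round(),'rect',np.round(r[0]),np.round(r[1]),round(r[2],1))
        t=q[q[:,2]>np.percentile(q[:,2],85)]; print('   top edge',t.mean(0).round(), 'yaw', np.degrees(np.arctan2(nrm[1],nrm[0])).round(1))
# board edges: gray greenish plate z 4..9? fit rect of everything z 3-12 with plate colour
im=D['p'].astype(int)
m=(np.abs(P[...,2]-6)<6)&(im.min(2)>110)&(P[...,0]>420)&(P[...,0]<900)&(P[...,1]>-420)&(P[...,1]<340)
m=cv2.morphologyEx(m.astype(np.uint8),cv2.MORPH_OPEN,np.ones((3,3)))
q=P[m>0]; r=cv2.minAreaRect(q[:,:2].astype(np.float32)); print('board',r,np.median(q[:,2]))
E
```

```text
top [304. 190.] 227 c [ 537. -243.   75.] normal [0.76 0.14 0.63] z [50. 99.] rect [ 539. -241.] [39. 59.] 10.3
   top edge [ 523. -244.   95.] yaw 10.7
top [262. 198.] 224 c [ 517. -114.   75.] normal [0.77 0.13 0.63] z [ 51. 100.] rect [ 518. -113.] [39. 57.] 9.8
   top edge [ 501. -114.   96.] yaw 9.4
top [181. 213.] 230 c [477. 128.  75.] normal [0.76 0.14 0.63] z [ 48. 101.] rect [478. 129.] [40. 56.] 7.3
   top edge [461. 126.  95.] yaw 10.2
scene [312. 157.] 336 c [475. 128.  73.] normal [0.76 0.14 0.63] z [50. 95.] rect [477. 130.] [39. 61.] 7.5
   top edge [462. 125.  92.] yaw 10.4
scene [241. 195.] 453 c [ 516. -115.   73.] normal [0.76 0.12 0.63] z [51. 96.] rect [ 517. -114.] [40. 60.] 10.3
   top edge [ 502. -117.   92.] yaw 9.0
scene [198. 218.] 546 c [ 537. -243.   73.] normal [0.75 0.16 0.65] z [51. 95.] rect [ 544. -242.] [50. 63.] 8.9
   top edge [ 523. -246.   92.] yaw 12.1
board ((683.6880493164062, -24.8018798828125), (451.8901672363281, 665.902099609375), 9.267309188842773) 6.8658822290988155
```

The flap leans back about 40° with its top edge at z≈95, which agrees with the given sizes. Flap spacing is 376 mm for three places against 375 given, and yaw is about 0.16. The edge of the rightmost flap is near (521,−245) and its pin near (560,−239). First I'll move over to its front, closing the fingers on the way.

Emit:
arm_command(targets=[[[0,0,0.02],[0.02,-0.012,0],255],[[0,0,0.04],[0.06,-0.036,0],255],[[0,0,0.06],[0.1,-0.06,0],255],[[0,0,0.08],[0.14,-0.085,0],255],[[0,0,0.1],[0.18,-0.11,0],255],[[0,0,0.125],[0.22,-0.134,0],255],[[0,0,0.125],[0.26,-0.158,0],255],[[0,0,0.125],[0.28,-0.17,0],255]])

```text
t: 0.9
eef_pos: [398.2, -355.4, 214.6]
tcp_rot: [-3.141, -0.0, 0.162]
ft_force: [0.0, -1.0, 0.9]
opening: 0.388
```

Emit:
arm_command(targets=[[[0,0,0],[0.03,-0.025,0],255],[[0,0,0],[0.06,-0.05,0],255],[[0,0,0],[0.09,-0.075,0],255],[[0,0,0],[0.112,-0.091,0.02],255],[[0,0,0],[0.112,-0.091,0.05],255],[[0,0,0],[0.112,-0.091,0.07],255],[[0,0,0],[0.112,-0.091,0.08],255],[[0,0,0],[0.112,-0.091,0.08],255]])

```text
t: 1.7
eef_pos: [492.2, -250.2, 133.6]
tcp_rot: [-3.14, 0.002, 0.16]
ft_force: [0.1, -0.4, -0.1]
opening: 0.005
```

```bash
python3 - <<'E'
from cell import env, read_camera
import cv2
s=env.state();print(s['eef_pos'],s['tcp_rot'],s['opening'])
p,d=read_camera('scene'); cv2.imwrite('pics/s1.png',cv2.resize(p[90:290,80:380],None,fx=2.6,fy=2.6,interpolation=cv2.INTER_CUBIC))
E
```

```text
[ 492.22492981 -250.16747395  133.56096528] [-3.14008426e+00  1.74942810e-03  1.59653065e-01] 0.00503257906321082
```

View pics/s1.png

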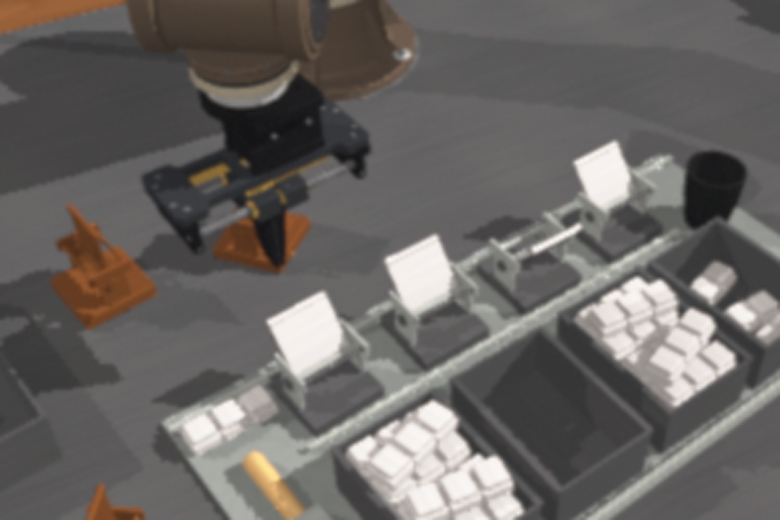

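The fingers are shut and hanging in front of and above the rightmost flap, tip at about (273,262), with the tag undisturbed. Next I'll lower to z≈80.

Emit:
arm_command(targets=[[[0,0,0],[0,0,0.02],255],[[0,0,0],[0,0,0.04],255],[[0,0,0],[0,0,0.053],255],[[0,0,0],[0,0,0.053],255]])

```text
t: 2.15
eef_pos: [492.4, -250.4, 81.0]
tcp_rot: [-3.141, 0.001, 0.159]
ft_force: [0.1, 0.5, 0.2]
opening: 0.005
```

Emit:
arm_command(targets=[[[0,0,0],[0.006,0,0],255],[[0,0,0],[0.012,0,0],255],[[0,0,0],[0.018,0,-0.001],255],[[0,0,0],[0.024,0,-0.003],255],[[0,0,0],[0.03,0,-0.006],255],[[0,0,0],[0.036,0,-0.008],255],[[0,0,0],[0.042,0,-0.01],255],[[0,0,0],[0.048,0,-0.012],255]])

```text
t: 2.95
eef_pos: [540.6, -242.6, 93.8]
tcp_rot: [3.141, -0.0, 0.16]
ft_force: [-0.3, -0.1, -0.4]
opening: 0.003
```

Emit:
arm_command(targets=[[[0,0,0],[0.006,0,-0.001],255],[[0,0,0],[0.012,0,-0.001],255],[[0,0,0],[0.018,0,-0.001],255],[[0,0,0],[0.024,0,-0.001],255],[[0,0,0],[0.03,0,-0.001],255],[[0,0,0],[0.036,0,-0.001],255],[[0,0,0],[0.036,0,-0.001],255]])

```text
t: 3.65
eef_pos: [576.3, -236.9, 94.6]
tcp_rot: [3.141, -0.0, 0.16]
ft_force: [0.1, -0.7, -0.4]
opening: 0.003
```

```bash
python3 - <<'E'
from cell import env, read_camera
import cv2
s=env.state();print(s['eef_pos'],s['ft_force'])
p,d=read_camera('scene'); cv2.imwrite('pics/s2.png',cv2.resize(p[90:290,80:380],None,fx=2.6,fy=2.6,interpolation=cv2.INTER_CUBIC))
E
```

```text
[ 576.30025581 -236.88264033   94.55156316] [ 0.14660521 -0.70231458 -0.40736784]
```

View pics/s2.png

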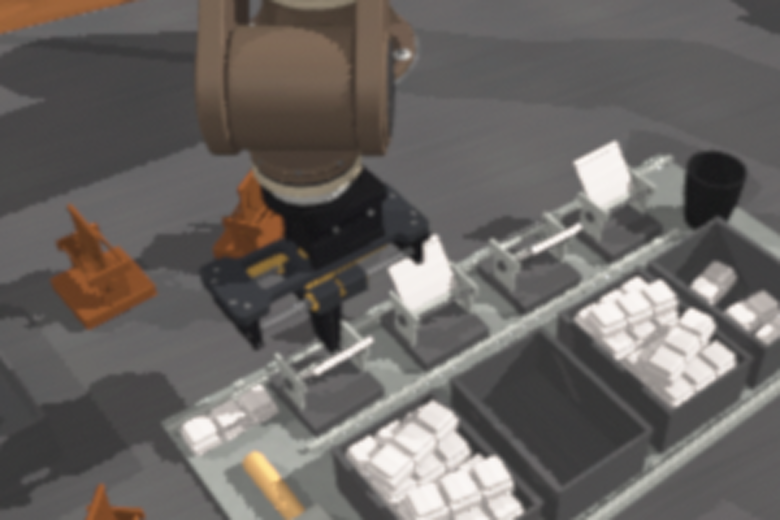

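The flap has fallen towards its bin, with its edge seen end-on at about (343,357), and no notable force was felt. I'll go straight up, then back clear of the view.

Emit:
arm_command(targets=[[[0,0,0],[0,0,-0.02],255],[[0,0,0],[0,0,-0.05],255],[[0,0,0],[0,0,-0.09],255],[[0,0,0],[0,0,-0.12],255],[[0,0,0],[-0.04,0.03,-0.13],255],[[0,0,0],[-0.08,0.06,-0.13],255],[[0,0,0],[-0.12,0.09,-0.13],255],[[0,0,0],[-0.15,0.11,-0.13],255]])

```text
t: 4.5
eef_pos: [442.9, -371.0, 224.8]
tcp_rot: [3.141, 0.0, 0.159]
ft_force: [0.5, -0.1, -0.1]
opening: 0.004
```

Emit:
arm_command(targets=[[[0,0,0],[-0.03,0.03,0],255],[[0,0,0],[-0.06,0.07,0],255],[[0,0,0],[-0.09,0.11,0],255],[[0,0,0],[-0.11,0.15,0],255],[[0,0,0],[-0.11,0.15,0],255],[[0,0,0],[-0.11,0.15,0],255],[[0,0,0],[-0.11,0.15,0],255]])

```text
t: 5.2
eef_pos: [360.5, -534.1, 224.6]
tcp_rot: [-3.141, 0.0, 0.16]
ft_force: [0.1, 0.9, -1.2]
opening: 0.004
```

```bash
python3 - <<'E'
from cell import env, read_camera
from h import *
import cv2
s=env.state();print(s['t'],s['eef_pos'],s['ft_force'])
p,d=read_camera('scene');t,td=read_camera('top')
a=cv2.resize(p[90:290,80:380],None,fx=2.6,fy=1.45,interpolation=cv2.INTER_CUBIC)
b=cv2.resize(t[90:245,110:360],(780,300),interpolation=cv2.INTER_CUBIC)
cv2.imwrite('pics/s3.png',np.vstack([a,b]))
P=cloud('top',td);P0=cloud('top',np.load('top0.npz')['d'])
X=np.array([.987,.16]);Y=np.array([-.16,.987]);o=np.array([560,-239])
r=(P[...,:2]-o)
for k,c in enumerate([0,125,250,375]):
    for nm,C in(('before',P0),('now',P)):
        x=(C[...,:2]-o)@X;y=(C[...,:2]-o)@Y-c
        m=(abs(x)<55)&(abs(y)<22)&(C[...,2]>80)&(C[...,2]<115)
        print(k,nm,m.sum(),'edge x rel pin',np.median(x[m]).round() if m.any() else None)
# change outside tag & arm: foot / bins
x=(P0[...,:2]-o)@X;y=(P0[...,:2]-o)@Y
dz=P[...,2]-P0[...,2]; reg=(x>-55)&(x<270)&(y>-140)&(y<520)&(abs(dz)>8)
v,u=np.nonzero(reg);print('changed px',len(u), u.min(),u.max(),v.min(),v.max(), 'beyond 60mm of tag:',(reg&((abs(x)>60)|(abs(y)>50))).sum())
E
```

```text
5.2 [ 360.51872657 -534.09801639  224.61085107] [ 0.07374104  0.88889227 -1.17051679]
0 before 74 edge x rel pin -34.0
0 now 90 edge x rel pin 29.0
1 before 74 edge x rel pin -34.0
1 now 71 edge x rel pin -34.0
2 before 96 edge x rel pin 29.0
2 now 93 edge x rel pin 29.0
3 before 75 edge x rel pin -36.0
3 now 67 edge x rel pin -36.0
changed px 2509 126 344 97 232 beyond 60mm of tag: 1977
```

View pics/s3.png

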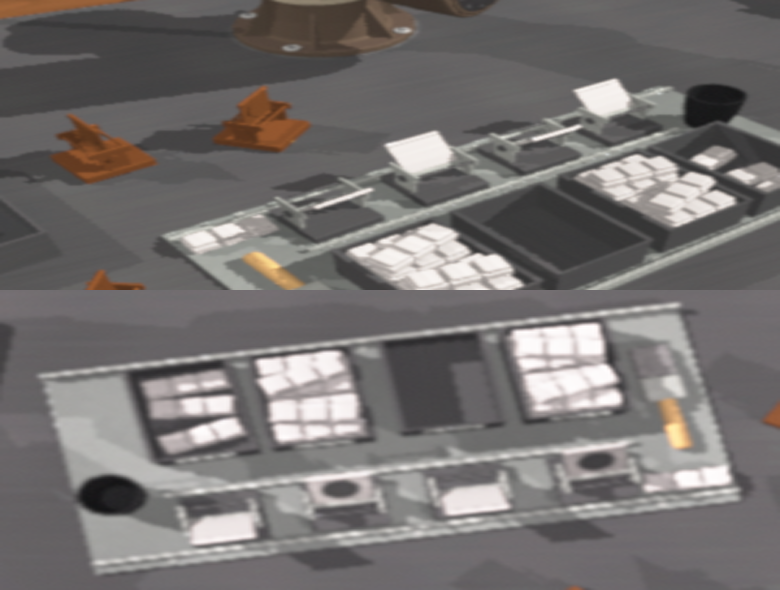

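In the lower (top) view, the rightmost tag now shows its disc at about (597,461). The second tag still shows its disc, and the other two are plain. The depth-change count is probably noise, so I'll check it with image shifts before handing in.

```bash
python3 - <<'E'
from cell import read_camera
import cv2,numpy as np
t,_=read_camera('top');a=np.load('top0.npz')['p']
g=lambda i:cv2.cvtColor(i,cv2.COLOR_BGR2GRAY).astype(np.float32)
d=np.abs(g(t)-g(a))>40; print('colour-changed px on board',d[95:240,120:350].sum(), 'bbox',[ (v.min(),v.max()) for v in [np.nonzero(d[95:240,120:350])[0]+95,np.nonzero(d[95:240,120:350])[1]+120]])
for n,(u,v,w,h) in dict(bin4=(290,130,50,60),bin3=(251,137,50,60),bin2=(210,143,50,60),bin1=(171,145,50,60),cruc=(146,195,36,36),brush_ingot=(329,160,30,70),tagd_cheeks=(303,192,46,26)).items():
    s=np.s_[v-h//2:v+h//2,u-w//2:u+w//2]
    print(n,np.round(cv2.phaseCorrelate(g(a)[s].copy(),g(t)[s].copy(),cv2.createHanningWindow((w//2*2,h//2*2),cv2.CV_32F)),2))if 0 else print(n,cv2.phaseCorrelate(g(a)[s].copy(),g(t)[s].copy()))
E
```

```text
colour-changed px on board 445 bbox [(np.int64(170), np.int64(212)), (np.int64(210), np.int64(336))]
bin4 ((0.04390592489432166, -0.050608591442419026), 0.954923007329305)
bin3 ((0.017096836685016825, -0.17932240813324896), 0.8926207076708476)
bin2 ((-0.05968724190702446, -0.15419888434653473), 0.9639214086532593)
bin1 ((-0.016782262636002798, 0.006695383321517312), 1.0042162580490113)
cruc ((-0.0631323554104597, 0.04183498076445247), 1.0029134820272894)
brush_ingot ((-0.04864579026616411, 0.19308823030529965), 0.9750740793016222)
tagd_cheeks ((-1.0713906839584766, -0.08542809661514461), 0.19913283284799552)
```

```bash
python3 -c "
from cell import env
print(env.job_done())"
```

```text
the job is handed in; nothing more can be done
None
```

I flipped one tag, the rightmost (−y) one before a full bin, and handed the job in after about 5.3 s of robot time. The other three were already right: disc before the other full bin, plain before the part-used and empty bins. I pushed the flap over with shut fingertips. Wrist force read about 1 N or less after each move.

**Flaps:** the flipped flap now leans to its bin and its disc shows in the top view. Its edge is 29 mm past the pin, the same as the other disc-side tag. The other three flaps are where they were.

**Bins, crucible, brush and ingot:** image shifts are under 0.2 px, less than 1 mm, for all of them.

**Checks that did not agree:**
- The depth-difference check flagged 1,977 pixels away from the flipped tag. I put this down to edge noise, because the image shifts there are near zero.
- Image correlation on the flipped tag was too weak to use (0.20, with a shift of about 1 px or 3 mm), because the flap's look changed. I judged that its foot stayed put from the edge position and the picture.

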